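Press a re-faced sanding block in the ratchet gluing press

ROBOT

A 6-joint arm with a two-finger parallel gripper is mounted at the origin on the work surface; the furniture and walls round the work are solid. World frame = base frame: x ahead of the robot, y to its left, z up, the work surface at z = 0. Lengths are in mm, angles in degrees, forces in N, time in s.
With the tool pointing down it reaches from about 275 to 875 mm from the base axis. Payload 12.5 kg.
Tool frame: the origin (TCP) lies midway between the tips of the shut fingers; the grasp point (between the pads) lies 19 mm behind it; z points along the fingers, y is the line along which they close (so a half turn about z gives the same grasp; the last joint's range is limited). The gripper opens to 85 mm and grips with 20 to 120 N. Pads are 22 mm wide; open, the fingers measure 114 mm over their backs; the gripper's body (76 mm by 85 mm) begins 54 mm behind the grasp point. The pads swing forward as they close: fully open they stand 13 mm farther back than shut.
Start: joints at [68.262, 20.094, 94.641, -0, 65.266, -4.847], TCP at [159.77, 526.268, 231.29] pointing down, gripper open.
Joint ranges: [-157.81, 157.81], [-45, 120.19], [0.68, 151.7], [-89.99, 269.99], [4.06, 180], [-164.3, 164.3]. Speed limits (degrees/s): [127.2, 127.2, 159.86, 180, 180, 180].

INTERFACE

Orientations are given as [roll, pitch, yaw] about the fixed x, y, z axes, in that order (R = Rz(yaw) Ry(pitch) Rx(roll)).
In Python, from cell import r, ik, vision gives the robot as it stands. Calls block until the motion is done:
- r.move_pose(position, orientation): joint-space move of the TCP to a pose.
- r.line_to(position, orientation=None, feed=150, f_stop=None): straight line of the TCP; orientation=None keeps the orientation; feed is the mean speed in mm/s. With f_stop (N) it stops when the force on the tool has changed by that much, and returns True; else False.
- r.set_joints(angles): joint-space move.
- r.command_gripper(opening, grip_force=None): finger opening in mm; grip_force is the grip in N (None keeps the last); returns when the fingers have stopped.
- r.hold(seconds).
- ik(position, orientation): joint angles nearest the present ones, or None.
- r.observe(): the state.
- vision.get_image(name): name is "side" or "top"; returns (picture, depth): 480x640x3 uint8, red, green, blue; 480x640 float32, mm along the optical axis (not along the pixel's ray), 0 where there is no reading.
- vision.camera_model(name): a dict with "camera_matrix" (3x3 intrinsics, pixels), "R" (3x3) and "t" (3): a world point X has camera coordinates R X + t. Camera axes: x right, y down, z forward; pixel columns grow to the right and rows downward; lengths in mm; the calibration is good to about 2 mm. A picture is of the moment at which its call begins. camera_model takes no time and is no camera call.
A pose or a line that the arm cannot do raises r.Unreachable and nothing moves.
- r.job_done(): hands the job in; it is judged then, once.
The state is a dict: "clock": time; "qpos": joint angles; "qvel": joint speeds; "tau": joint torques, N m; "ee_pos": TCP position; "tool_rot": TCP orientation; "wrist_force": force on the tool from outside, world axes, zero at the start; "torque": the same for the moment, N m; "finger_gap": finger opening in mm; "finger_force": force on a finger pad.
Only numpy, scipy, OpenCV 4.12 (cv2) and the standard library are available. Lean on these libraries where they do the work, as an engineer would, in place of code of your own. Each camera call takes 0.05 s, during which the arm holds its last target. There are 200 camera calls.

TASK

The sanding block that stands on its long edge on the table has just had its cork face glued back on: stand it, still on edge and lengthways, in the open tray of the gluing press and push the tray fully home. Then pump the press's trigger against its grip until the pad closes on the block and holds it against the anvil, and finish with your hand still squeezing the trigger so that the sprung pad is pressed about half of its 10 mm in; never bottom the pad (that crushes the cork), do not push the pad or rod by hand, and leave the other things on the table alone.

Things in the scene. Friction and masses are not known exactly. Their poses are not given: they have to be found in the camera images.
- block_mid (a point): Middle of the sanding block to be pressed (wood with a thin cork face, 90 x 55 x 30 mm, about 90 g), the only one standing on its long edge: 55 mm tall as it stands, 30 mm thick. Axes of the block: y along its 90 mm length (level), z across its 30 mm thickness (level), x along its 55 mm height (up or down).
- block: The same block and axes; this point is the middle of one 90 x 55 mm face, 15 mm from block_mid along z.
- press: The gluing press, base plate 140 x 325 mm fixed to the table. Origin on the table under the push rod's line; z up, y = the way the rod pushes, x = the way the tray slides home. Yaw up to 0.2 rad. In this frame the rod line is x = 0, z = 49.5 mm; a flat bar spans the tray along y at x = -12 to 12, z = 88 to 100 mm; the clamp body is 30 mm wide, y = -108 to -22, 104 mm high.
- tray_centre (a point): Centre of the tray's floor, on its top face, 22 mm above the table; axes as the press. Inside, the tray is 108 mm long in x and 60 mm wide in y, with ledges 10 mm high at the ends and 6 mm at the sides. The block goes in with its 90 mm along x; within 10 mm of the middle in y it clears pad and anvil.
- tray_knob (a point): Thick part of the upright wooden knob on the tray's front end, 25 mm in diameter, waisted below; its top is 11 mm above this point, the apron it stands on 26 mm below. 80 mm to -x of tray_centre.
- tray (a joint): How far the tray is out (m): 0 fully home, starts at about 0.1. It slides along the press's x against about 1.5 N of friction and stays where it is left. Home, its centre is on the rod line.
- anvil: The fixed anvil across the tray's far side (same origin and axes as the press). Its flat face looks to -y of the press, at y = 110 mm, 100 mm wide in x, from 32 to 86 mm above the table, with a bevelled lead-in at the tray's entry.
- pad_face (a point): Centre of the face of the round pad (36 mm in diameter, rubber-faced) at the head of the push rod; axes as the press. The rod carries it to +y; it starts 56 to 72 mm from the anvil's face.
- pad (a joint): How far the sprung pad is pressed back into its sleeve on the rod (m): 0 free, 0.010 bottomed; 3 N per mm, so 0.005 (half) is 15 N.
- pad_disc: The rubber disc of the pad (origin not useful; see pad_face).
- rod: The push rod with its saw-tooth rack, 5 mm pitch; it carries the pad. Its position along the press's y grows as it advances; 2 N of friction. It never goes back more than the 5 mm to the next tooth.
- trigger (a joint): Squeeze of the trigger (rad): 0 free, 0.44 its stop. It turns about a pivot along the press's x, at y = -50, z = 92 mm. A pawl on it drives the rod 28 mm per rad; a full stroke and full return gain 10 mm. A spring returns it. Let go, the rod slips back up to a tooth (5 mm), so pressure has to be held by hand.
- trigger_arm: The trigger's finger lever (origin on the pivot), standing up in front (+y) of the grip, 17 mm wide in x, its top 60 mm above the pivot.
- trigger_front (a point): Front of the lever's rounded finger swell (16 mm in diameter, axis along the press's x), 42 mm above the pivot. Pull it to -y, towards the grip: 18 mm for the full stroke, 2.5 N rising to 6 N from the return spring, plus two thirds of the pad's force once the pad presses.
- grip_back (a point): Middle of the back (-y) face of the fixed upright grip behind the trigger, at the height of the swell, 134 mm above the table. The grip is 24 mm wide in x, 15 mm thick, its top 176 mm up. Grip and trigger together measure 52 mm in y with the trigger free, 34 mm squeezed. Nothing round them stands above 104 mm.
- flat_block: Bystander, not to be moved: a second sanding block of the same make, lying flat. Origin under its middle.
- bar_offcut: Bystander, not to be moved: a plaster bar 160 x 35 x 28 mm. Origin under its middle.
- shellac_tin: Bystander, not to be moved: a tin 73 mm wide, 94 mm high. Origin under its middle.
- cast_egg: Bystander, not to be moved: a plaster egg about 50 mm long. Origin under its middle.
Mind the look-alikes: they are no part of the job. Leave any blue look-alike of the block alone.

How it is judged (in metres and radians):
On the way, in this order (a step that is already met when the one before it is completed fails the run):
1. the block stands on edge in the open tray, let go (value of joint tray above 0.05 m and x of block_mid in the frame of tray_centre between -0.012 and 0.012 m and y of block_mid in the frame of tray_centre between -0.018 and 0.018 m and z of block_mid in the frame of tray_centre below 0.031 m and angle between the x axis of block and the z axis of press, either way round below 0.1 rad and contact force between the fingers and block below 0.3 N), for 0.2 s.
2. the tray is fully home with the block standing in it (value of joint tray below 0.004 m and x of block_mid in the frame of tray_centre between -0.012 and 0.012 m and angle between the x axis of block and the z axis of press, either way round below 0.1 rad), for 0.2 s.
3. the pad has closed on the block (contact force between pad_disc and block above 1.5 N), for 0.1 s.
At the end, for the whole second after the job is handed in: The tray is home (within 5 mm), the block stands on edge in it, flat against the anvil (within 3 mm), the sprung pad is pressed in by 2 to 7.5 mm against it, and the fingers still squeeze the trigger (over 2 N) and do not touch the block (value of joint tray below 0.005 m and x of block_mid in the frame of tray_centre between -0.012 and 0.012 m and z of block_mid in the frame of tray_centre below 0.032 m and angle between the x axis of block and the z axis of press, either way round below 0.08 rad and y of block_mid in the frame of anvil above 0.092 m and value of joint pad between 0.002 and 0.0075 m and contact force between pad_disc and block above 4 N and contact force between the fingers and trigger_arm above 2 N and contact force between the fingers and block below 0.3 N); the arm keeps its last pose, push and grip.
It fails at once if the sprung pad is bottomed (pressed in by more than 9 mm): the cork is crushed (value of joint pad above 0.009 m).
It fails at once if the pad or the rod is pushed by hand (contact force between any of the arm, the fingers and rod above 1.5 N).
It fails at once if another thing on the table is disturbed (moved by more than 25 mm) (distance of any of flat_block, bar_offcut, shellac_tin, cast_egg from where it was at the start of the episode above 0.025 m).
It also fails if it takes over 72 s, if anything falls off the work surface, if the arm or the gripper's body presses on something with over 40 N, if the wrist force passes 120 N, or if a joint passes its speed limit or range.

## Working session

There is one attempt and no reset: what is moved stays moved. The work goes in short steps, each a Python script; the robot and the scene stay as the last script left them, time stands still between calls to the robot, and variables do not carry over. Pictures are saved under pics/ and viewed, at most 10 in all, crops included, and the job is handed in when it is done.

```bash
mkdir -p pics
cat > h.py <<'E'
import numpy as np, cv2
from cell import r, ik, vision
def cloud(name):
    im,d=vision.get_image(name); m=vision.camera_model(name)
    K=np.array(m["camera_matrix"]);R=np.array(m["R"]);t=np.array(m["t"]).ravel()
    v,u=np.mgrid[:480,:640]
    P=np.stack([(u-K[0,2])/K[0,0]*d,(v-K[1,2])/K[1,1]*d,d],-1)
    W=(P-t)@R
    W[d==0]=np.nan
    return im,d,W
def save(n,im): cv2.imwrite('pics/'+n+'.png',im[:,:,::-1])
E
python3 - <<'E'
from h import *
for n in("top","side"):
    im,d,W=cloud(n); save(n,im); np.savez(n,im=im,d=d,W=W)
    m=vision.camera_model(n); print(n,-np.array(m["R"]).T@np.array(m["t"]).ravel(),np.array(m["R"])[2])
print(r.observe()["clock"])
E
```

```text
top [ 397.13055617  -43.2570936  1242.54295935] [ 0.11082447 -0.01385636 -0.9937434 ]
side [  72.00275327 -729.66872148  816.2040535 ] [ 0.4373448   0.62081812 -0.65062615]
0.1
```

```bash
ls -la
```

```text
total 18624
drwxr-xr-x  3 agent agent    4096 Nov 29 17:42 .
drwxr-xr-x 23 root  root     4096 Nov 29 17:42 ..
-rw-r--r--  1 agent agent     415 Nov 29 17:42 h.py
drwxr-xr-x  2 agent agent    4096 Nov 29 17:42 pics
-rw-r--r--  1 agent agent 9523926 Nov 29 17:42 side.npz
-rw-r--r--  1 agent agent 9523926 Nov 29 17:42 top.npz
```

View pics/top.png

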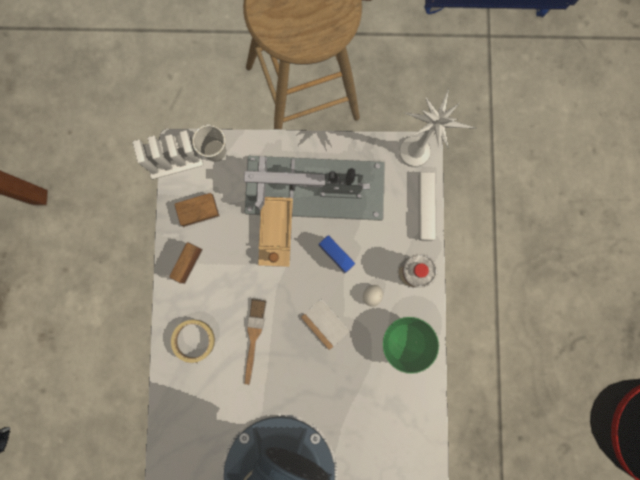

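View pics/side.png

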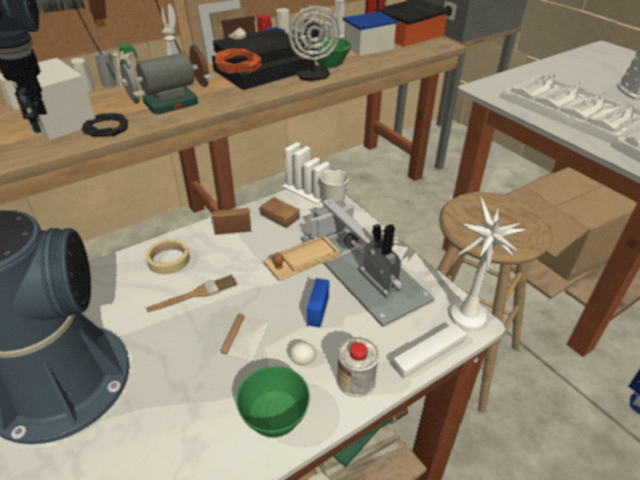

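Both pictures show the same layout. Candidates for the block in the top view are the brown one at (185,263), narrow on top and so on edge, the brown one at (197,209), which looks flat, and the blue one at (337,253), which is to be left alone. I choose (185,263) and will check its height and a crop. The press body is at (343,190), the anvil at (255,185), the tray at (275,225) and the knob at (273,257).

```bash
cat > m.py <<'E'
from h import *
T=np.load('top.npz');S=np.load('side.npz')
def rect(P):
    (c,s,a)=cv2.minAreaRect(P.astype(np.float32)); return np.round(c,1),np.round(s,1),round(a,1)
def sel(Z,u0,u1,v0,v1,z0,z1):
    W=Z['W'][v0:v1,u0:u1].reshape(-1,3); return W[(W[:,2]>z0)&(W[:,2]<z1)]
for n,b in dict(A=(165,210,235,290),flat=(170,225,188,230)).items():
    P=sel(T,*b,10,90); z=np.percentile(P[:,2],90); P=P[P[:,2]>z-6]; print(n,'ztop',z,rect(P[:,:2]),np.median(P,0))
P=sel(T,238,390,150,225,4,18); print('base',rect(P[:,:2]),len(P),np.median(P[:,2]))
for z0,z1,b in((104,200,(310,375,155,205)),(84,112,(240,325,165,190)),(18,26,(255,296,195,270)),(35,70,(255,296,240,272)),(26,36,(255,296,195,270))):
    P=sel(T,*b,z0,z1); print(z0,z1,len(P),np.median(P,0),rect(P[:,:2]),P.min(0),P.max(0))
im=T['im'];c=np.hstack([cv2.resize(im[150:280,150:300],None,fx=2.6,fy=2.6,interpolation=2),cv2.resize(im[150:280,300:390],None,fx=2.6,fy=2.6,interpolation=2)])
im=S['im'];d=cv2.resize(im[190:320,210:440],(c.shape[1],int(130*c.shape[1]/230)),interpolation=2)
c=np.vstack([c,d]);c=cv2.resize(c,None,fx=600/c.shape[0]*.99,fy=600/c.shape[0]*.99);save('crop',c);print(c.shape)
E
python3 m.py
```

```text
A ztop 58.17902372657552 (array([465.9, 217.5]), array([29.7, 88.9]), 64.9) [466.15565288 216.96817414  55.72534961]
flat ztop 33.202309507276524 (array([590.6, 198.9]), array([54.4, 89.8]), 17.8) [590.36778482 198.60063924  30.49762402]
base (array([650.5, -72.5]), array([178.7, 359.7]), 0.8) 5141 12.719503202143036
104 200 346 [ 640.80240436 -138.86775012  136.51388418] (array([ 646. , -116.1]), array([104.2,  30.4]), 88.6) [ 629.80175346 -168.54208649  104.01399534] [660.99358384 -63.91718279 179.98927014]
84 112 1144 [648.90970757  14.80154756 100.06749311] (array([656.1,  -5.3]), array([ 55.6, 175.6]), 2.1) [625.7360088  -93.26525048  84.0431972 ] [681.67813936  82.13881857 108.07753067]
18 26 1427 [540.27419107  15.25461484  22.71429198] (array([545. ,  13.2]), array([ 75.6, 167.5]), 87.7) [461.25826808 -26.61266425  18.02177846] [627.45714085  54.16450165  25.98640296]
35 70 106 [479.69765394  17.95189006  56.45874105] (array([486.6,  18. ]), array([63.8, 36.4]), 87.8) [468.50582524 -14.39934311  35.13622488] [505.81851389  49.30836595  64.31512562]
26 36 573 [551.16505556   8.61463817  28.89740376] (array([540.9,  22.8]), array([ 86.3, 157.2]), 88.0) [461.28329689 -22.1840048   26.00218401] [619.87396927  63.48652516  35.98278018]
(594, 537, 3)
```

View pics/crop.png

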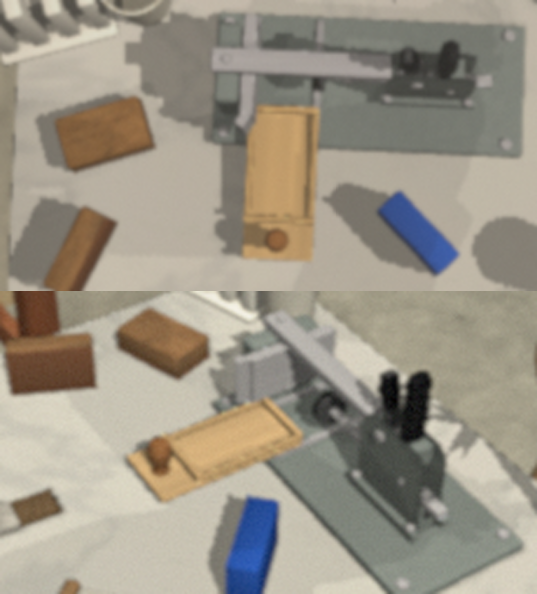

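The block at (185,263) is 55.7 mm tall and 30 x 89 mm on top, so it is on edge; the other brown one is 30 mm tall and flat. Next I fit the press.

```bash
cat > m2.py <<'E'
from m import *
def band(Z,b,z0,z1,k=3):
    m=((Z['W'][...,2]>z0)&(Z['W'][...,2]<z1)).astype(np.uint8); M=cv2.erode(m,np.ones((k,k)))
    u0,u1,v0,v1=b; w=np.zeros_like(M); w[v0:v1,u0:u1]=1
    return Z['W'][(M*w)>0], Z['W'][(m*w)>0]
print('---')
def show(n,P):
    c=P.mean(0); e,s,_=np.linalg.svd((P-c)[:,:2].T,full_matrices=False); d=e[:,0]; print(n,len(P),c.round(1),'dir',round(np.degrees(np.arctan2(d[1],d[0]))%180,2),rect(P[:,:2]))
for n,b,z0,z1,k in (('bar',(240,325,160,195),96,104,3),('bar1',(246,318,160,195),97,103,1),('base',(238,390,150,225),6,14,3),('bodytop',(310,380,165,205),98,110,1),('grips',(310,375,155,205),145,200,1),('trig',(310,375,155,205),130,156,1),('floor',(255,296,195,270),19,25,1),('floor3',(255,296,195,270),19,25,3),('knob',(262,284,245,270),50,75,1)):
    a,f=band(T,b,z0,z1,k); show(n,a)
for n,b,z0,z1 in (('S grip',(365,405,215,260),158,185),('S trig',(365,405,215,260),130,155),('Sknob',(265,295,245,275),50,75),('Sfloor',(262,345,232,285),20,24),('S bar',(315,385,195,250),97,104)):
    a,f=band(S,b,z0,z1,1); show(n,a)
E
python3 m2.py | sed -n '/---/,$p'
```

```text
---
bar 244 [649.9 -11.9 100.7] dir 87.22 (array([649.6,  -7.2]), array([167.2,  19.9]), 87.9)
bar1 617 [650.1  -0.7 100.4] dir 87.97 (array([6.501e+02, 5.000e-01]), array([156.4,  24.9]), 88.3)
base 55 [641.5 -89.1  12.1] dir 86.87 (array([647.1, -74.3]), array([317.1, 132.6]), 88.2)
bodytop 359 [ 644.3 -113.8  103. ] dir 86.43 (array([ 645.1, -118.8]), array([114.9,  32.7]), 88.4)
grips 151 [ 643.9 -132.5  163.8] dir 86.33 (array([ 645.6, -126.9]), array([52.9, 23.9]), 87.1)
trig 97 [ 642.5 -118.2  146. ] dir 79.35 (array([ 646.2, -127.3]), array([53.9, 21.7]), 83.1)
floor 1216 [539.4  15.8  22.4] dir 177.64 (array([545.2,  14.9]), array([ 71.5, 167.6]), 87.5)
floor3 71 [534.7  19.3  22.2] dir 176.08 (array([538.3,  13.8]), array([ 58.9, 139.4]), 83.5)
knob 87 [478.7  17.2  57.1] dir 119.5 (array([478.8,  17.4]), array([22.2, 22.3]), 44.0)
S grip 107 [ 640.9 -147.9  168.4] dir 164.66 (array([ 643.4, -146.8]), array([15.2, 24.2]), 81.2)
S trig 205 [ 641.  -130.1  142. ] dir 87.8 (array([ 642.6, -127.8]), array([53.5, 22.9]), 89.4)
Sknob 73 [476.1  15.4  55.4] dir 141.76 (array([477.4,  16.8]), array([21.3, 21.4]), 17.0)
Sfloor 887 [538.5  15.2  21.8] dir 2.04 (array([557.1,  14.4]), array([ 73.1, 198.3]), 87.3)
S bar 554 [646.3 -17.9  99.7] dir 86.89 (array([646.1, -22. ]), array([210.4,  30.1]), 88.3)
```

```bash
cat >> h.py <<'E'
YAW=-2.1; c,s=np.cos(np.radians(YAW)),np.sin(np.radians(YAW)); PX=np.array([c,s,0]); PY=np.array([-s,c,0])
D=[180,0,YAW]
def st(*k):
    o=r.observe(); print(round(o["clock"],2),np.round(o["ee_pos"],1),'gap',round(float(o["finger_gap"]),1),'ff',np.round(o["finger_force"],1),'wf',np.round(o["wrist_force"],1),*k); return o
E
python3 - <<'E'
from h import *
A=[180,0,-25.1]
r.command_gripper(60,30)
r.move_pose([465.9,217.5,120],A); st()
r.line_to([465.9,217.5,23],feed=120); st()
r.command_gripper(20,30); o=st('grasp')
if 24<o["finger_gap"]<36:
    r.line_to([465.9,217.5,130],feed=150); st()
    t=np.array([558.1,14.1,0])
    r.move_pose(t+[0,0,130],D); st()
    r.line_to(t+[0,0,60],feed=120)
    print(r.line_to(t+[0,0,44],feed=20,f_stop=3)); st()
    im,d,W=cloud("top"); save('t1',im[180:280,230:310])
    r.command_gripper(50); st()
    r.line_to(t+[0,0,150],feed=150); 
    i2,d,W=cloud("top"); j,_,_=cloud("side")
    f=lambda a:cv2.resize(a,(390,300),interpolation=2)
    save('placed',np.hstack([f(i2[150:280,220:389]),f(j[180:310,230:399])])); np.savez('top2',im=i2,W=W)
E
```

```text
2.57 [465.8 217.9 120.1] gap 59.7 ff 0.0 wf [-0.4 -1.  -0.6]
3.52 [466.3 217.7  23.6] gap 59.9 ff 0.0 wf [ 0.1 -0.4 -0.8]
3.9 [466.3 217.7  23.6] gap 29.2 ff 30.3 wf [-1.5 -0.2  7. ] grasp
4.77 [465.4 217.3 129.2] gap 29.1 ff 29.7 wf [ 0.5 -0.6 -0.8]
5.66 [557.5  14.8 129.4] gap 28.9 ff 29.7 wf [-0.4  0.2 -1.3]
True
7.08 [558.2  14.1  45.6] gap 29.3 ff 30.4 wf [-0.4  0.7  3.8]
7.46 [557.3  14.1  45. ] gap 49.8 ff 0.0 wf [-0.   0.2  0.4]
```

View pics/placed.png

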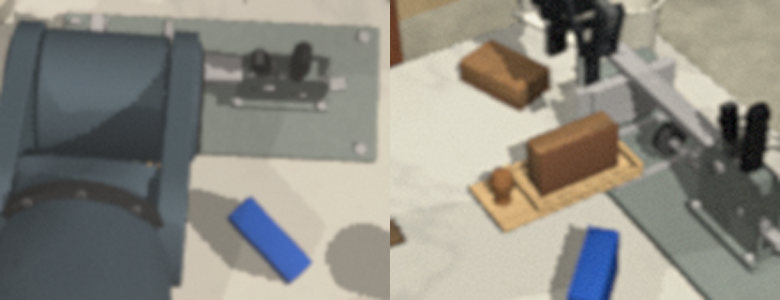

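The right half shows the block upright inside the tray ledges, at about (572,152). The contact height also matches the tray floor. Next I push the knob.

Run:
```python
from h import *
k=np.array([478.2,17.0,0])
r.command_gripper(0,20)
p=k-40*PX
r.move_pose(p+[0,0,150],D); r.line_to(p+[0,0,43],feed=150); st()
r.line_to(k-20*PX+[0,0,43],feed=60); st('near')
print(r.line_to(k+75*PX+[0,0,43],feed=45)); st()
print(r.line_to(k+100*PX+[0,0,43],feed=20,f_stop=8)); o=st('home?')
r.line_to(np.array(o["ee_pos"])-25*PX,feed=80); r.line_to(np.array(r.observe()["ee_pos"])+[0,0,150],feed=200)
r.move_pose(k-60*PX+[0,150,260],D)
i2,d,W=cloud("top"); j,_,S=cloud("side"); st()
f=lambda a:cv2.resize(a,(390,300),interpolation=2)
save('home',np.hstack([f(i2[150:280,220:389]),f(j[170:300,270:439])])); np.savez('top3',im=i2,W=W); np.savez('side3',im=j,W=S)
```

```text
10.36 [438.9  18.4  43.4] gap -0.0 ff 0.0 wf [ 0.2 -0.7 -0.1]
10.84 [458.5  17.7  43. ] gap 0.2 ff 0.0 wf [-0.1 -0.9 -0.4] near
False
13.1 [548.7  14.6  42.5] gap -0.2 ff 12.2 wf [-24.5   1.2  17.9]
True
13.43 [547.9  14.7  42. ] gap -0.1 ff 1.1 wf [-3.4  0.6  1.5] home?
15.69 [418.8 168.3 259.1] gap -0.1 ff 0.0 wf [0.  0.3 0.4]
```

View pics/home.png

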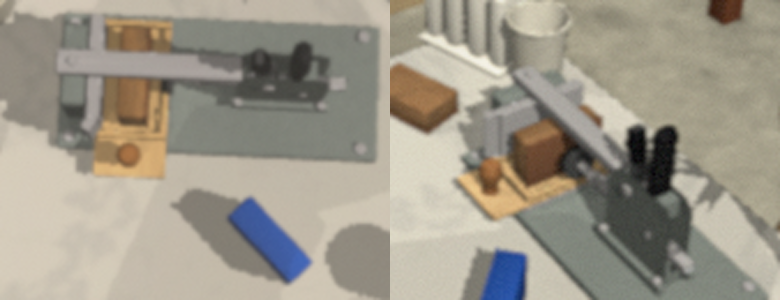

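The tray is home: the knob is at (128,155) and the pushing force rose at the stop. The block stands under the bar, between pad and anvil. I'll check the numbers, then go to the trigger.

```bash
cat > m3.py <<'E'
from m2 import *
T3=np.load('top3.npz');S3=np.load('side3.npz');print('+++')
for n,Z,b,z0,z1 in (('knob',T3,(262,290,205,228),50,75),('block',T3,(262,292,150,210),71,82),('grip',T3,(310,375,155,205),158,190),('trig',T3,(310,375,155,205),125,156),('Sgrip',S3,(365,405,215,260),158,185),('Strig',S3,(365,405,215,260),128,154)):
    show(n,band(Z,b,z0,z1,1)[0])
E
python3 m3.py | sed -n '/+++/,$p'
python3 - <<'E'
from h import *
g=np.array([644.5,-127.5,0])
r.command_gripper(72,20)
r.move_pose(g+[0,0,260],D); r.line_to(g+[0,0,195],feed=200); st()
print(r.line_to(g+[0,0,113],feed=80,f_stop=5)); st()
j,_,S=cloud("side"); save('trig',cv2.resize(j[150:310,300:470],(640,600),interpolation=2))
E
```

```text
+++
knob 86 [570.3  14.7  57.5] dir 45.63 (array([580.3,  25.3]), array([50.8, 20.7]), 47.1)
block 384 [644.1  10.8  77.4] dir 177.98 (array([649.5,  18.1]), array([46.7, 96.9]), 87.3)
grip 85 [ 644.1 -145.1  172.8] dir 176.78 (array([ 645.2, -145.9]), array([15. , 23.9]), 86.4)
trig 110 [ 642.1 -120.2  143.9] dir 79.85 (array([ 646.6, -127.3]), array([53.5, 22.1]), 83.9)
Sgrip 109 [ 640.6 -147.8  168.1] dir 164.45 (array([ 643.1, -146.7]), array([15.2, 23.5]), 72.5)
Strig 222 [ 641.  -130.1  140.8] dir 87.55 (array([ 642.3, -126.6]), array([23.4, 55.5]), 2.7)
18.24 [ 644.8 -126.9  195.9] gap 71.7 ff 0.0 wf [-0.6  0.1 -0.2]
False
19.42 [ 644.8 -127.6  113.6] gap 72.0 ff 0.0 wf [ 0.9  0.5 -0.6]
```

View pics/trig.png

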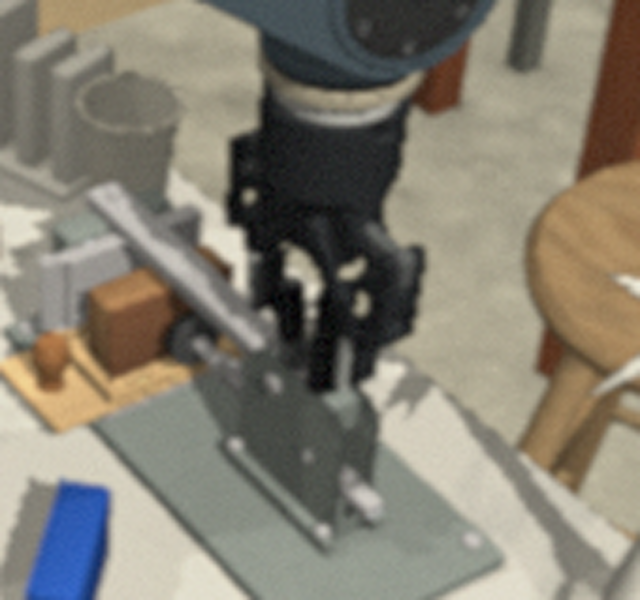

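The fingers straddle the grip and trigger at about (320,340), clear of the body. The first two strokes can't reach the block, since they advance at most 22.3 mm and the gap is at least 26 mm, so I make them in full.

Run:
```python
from h import *
g=np.array([644.5,-127.5,111])
r.line_to(g,feed=50); r.command_gripper(56,25); st('free')
for i in range(2):
    r.line_to(g-4*PY,feed=40); st('4mm')
    r.line_to(g-10*PY,feed=40); st('10mm')
    r.command_gripper(33); st('full')
    r.command_gripper(56); r.line_to(g,feed=60); st('ret')
j,_,S=cloud("side"); save('two',cv2.resize(j[150:310,300:470],(640,600),interpolation=2)); np.savez('side4',im=j,W=S)
```

```text
20.02 [ 644.9 -129.1  111.9] gap 56.1 ff 0.9 wf [-0.2 -8.3  4.2] free
20.27 [ 644.6 -131.3  111.3] gap 56.3 ff 1.3 wf [1.2 1.9 2.2] 4mm
20.57 [ 644.3 -137.1  111.2] gap 56.3 ff 2.0 wf [0.7 3.9 4.5] 10mm
20.9 [ 644.4 -136.4  111.5] gap 35.2 ff 16.1 wf [-0.7  7.9  7. ] full
21.55 [ 645.1 -129.   112.2] gap 56.0 ff 0.6 wf [-1.4 -9.8  5.4] ret
21.8 [ 644.6 -131.3  111.2] gap 55.8 ff 1.1 wf [0.8 2.  1.6] 4mm
22.1 [ 644.2 -137.3  111. ] gap 55.8 ff 1.7 wf [0.5 3.2 2.4] 10mm
22.43 [ 644.4 -136.4  111.5] gap 35.6 ff 16.0 wf [-0.7  7.5  7.3] full
23.07 [ 645.2 -129.   112.2] gap 56.2 ff 0.6 wf [-1.7 -8.1  4.6] ret
```

Run:
```python
import cv2,numpy as np
a=cv2.imread('pics/home.png')[:,390:]; b=np.load('side4.npz')['im'][...,::-1]
b=cv2.resize(b[170:300,270:439],(390,300),interpolation=2)
f=lambda a:cv2.resize(a[90:220,80:240],(390,317),interpolation=2)
cv2.imwrite('pics/cmp.png',np.hstack([f(a),f(b)]))
```

```text
(no output)
```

View pics/cmp.png

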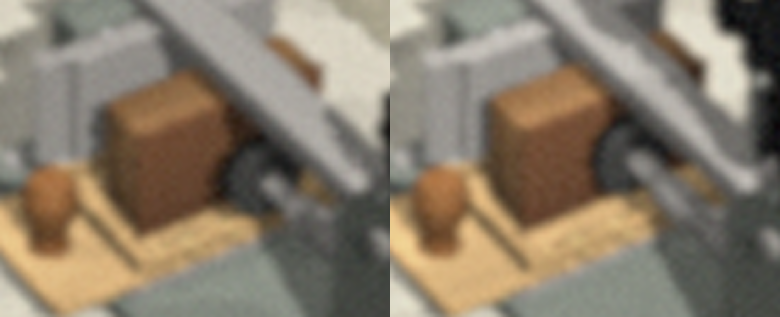

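The rod has advanced, with the pad now at about (620,160) by the block, and the block has moved slightly towards the anvil. From here I stroke in small steps and watch the pull.

```bash
cat >> h.py <<'E'
g=np.array([644.5,-127.5,111])
def pull(s0,s1,fmax,step=1.0):
    s=s0
    while s<s1:
        s+=step; r.line_to(g-s*PY,feed=15); r.hold(.08); F=[]
        for _ in range(3): F.append(r.observe()["wrist_force"][1]); r.hold(.02)
        F=np.median(F); o=r.observe(); print('s',s,'y',round(o["ee_pos"][1],1),'F',round(F,1),'ff',round(float(o["finger_force"]),1))
        if F>fmax: break
    return s,F
E
python3 - <<'E'
from h import *
r.line_to(g-3*PY,feed=40); st()
pull(3,19,10)
st()
E
```

```text
23.38 [ 644.6 -130.2  111.2] gap 56.4 ff 1.0 wf [0.8 2.1 1.6]
s 4.0 y -131.3 F 3.7 ff 2.0
s 5.0 y -132.5 F 3.0 ff 1.8
s 6.0 y -133.6 F 3.5 ff 1.7
s 7.0 y -134.5 F 3.6 ff 1.8
s 8.0 y -135.5 F 3.7 ff 1.9
s 9.0 y -136.5 F 3.2 ff 2.0
s 10.0 y -137.5 F 3.9 ff 2.1
s 11.0 y -138.2 F 5.8 ff 3.1
s 12.0 y -139.1 F 6.8 ff 3.5
s 13.0 y -140.0 F 7.3 ff 3.6
s 14.0 y -141.0 F 7.9 ff 3.6
s 15.0 y -142.0 F 7.2 ff 3.6
s 16.0 y -143.0 F 7.3 ff 3.6
s 17.0 y -144.1 F 7.0 ff 3.3
s 18.0 y -145.1 F 7.2 ff 3.5
s 19.0 y -146.0 F 7.6 ff 3.6
29.51 [ 644.  -146.   111.3] gap 56.0 ff 3.6 wf [-0.8  7.   6.3]
```

Run:
```python
from h import *
pull(19,24,12.5)
j,_,S=cloud("side"); a=j[170:300,270:439]; save('s3',cv2.resize(cv2.resize(a,(390,300),interpolation=2)[90:220,80:240],(390,317),interpolation=2))
```

```text
s 20.0 y -146.2 F 11.7 ff 6.0
s 21.0 y -146.3 F 17.2 ff 8.5
```

View pics/s3.png

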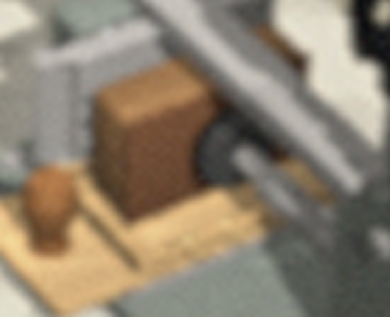

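The pad is on the block at about (215,150), and the stroke ended at the trigger's stop (y = -146.2). I release and start the next stroke.

Run:
```python
from h import *
r.line_to(g-0.5*PY,feed=60); r.hold(.1); st('ret')
r.line_to(g-5*PY,feed=40); st()
pull(5,19,14)
st()
```

```text
30.92 [ 644.5 -129.4  111.5] gap 56.3 ff 0.6 wf [-2.3 -6.7  4.7] ret
31.18 [ 644.3 -132.4  110.9] gap 55.7 ff 1.3 wf [0.7 2.1 2.6]
s 6.0 y -133.3 F 4.1 ff 1.9
s 7.0 y -134.5 F 3.9 ff 1.9
s 8.0 y -135.6 F 3.7 ff 1.9
s 9.0 y -136.5 F 4.5 ff 1.9
s 10.0 y -137.4 F 4.7 ff 2.5
s 11.0 y -138.2 F 6.7 ff 3.2
s 12.0 y -139.1 F 7.3 ff 3.5
s 13.0 y -140.1 F 6.9 ff 3.6
s 14.0 y -141.1 F 7.0 ff 3.6
s 15.0 y -142.1 F 7.6 ff 3.6
s 16.0 y -143.1 F 7.3 ff 3.6
s 17.0 y -144.2 F 7.1 ff 3.3
s 18.0 y -145.1 F 6.2 ff 3.5
s 19.0 y -146.0 F 7.1 ff 3.7
36.55 [ 644.  -146.   111.3] gap 56.1 ff 3.7 wf [-0.   6.9  5.9]
```

The lost motion suggests the trigger isn't returning fully: the upper part of the fingers touches when the gap is 56. I'll use a wider opening for the return.

Run:
```python
from h import *
g[2]=112
r.command_gripper(66); r.line_to(g-3.5*PY,feed=80); r.hold(.15); st('ret')
r.line_to(g-9*PY,feed=40); st()
pull(9,24.3,14,1.25)
st()
```

```text
37.31 [ 644.4 -131.2  112.1] gap 66.2 ff 0.0 wf [0.  0.2 1. ] ret
37.6 [ 644.3 -136.6  112.3] gap 66.6 ff 1.9 wf [0.2 3.6 2.8]
s 10.25 y -137.4 F 6.4 ff 3.0
s 11.5 y -138.4 F 7.5 ff 3.8
s 12.75 y -139.4 F 8.6 ff 4.6
s 14.0 y -140.4 F 10.5 ff 5.3
s 15.25 y -141.5 F 11.9 ff 5.9
s 16.5 y -142.5 F 13.2 ff 6.4
s 17.75 y -143.6 F 14.3 ff 7.0
40.28 [ 644.4 -143.6  113. ] gap 66.0 ff 7.0 wf [-1.2 14.1 10.6]
```

Run:
```python
from h import *
r.line_to(g+[0,0,1]-18.4*PY,feed=15); r.hold(.5); st()
j,_,S=cloud("side");t,_,W=cloud("top"); a=j[170:300,270:439]; f=lambda a:cv2.resize(a,(390,317),interpolation=2)
save('s5',np.hstack([f(cv2.resize(a,(390,300),interpolation=2)[90:220,80:240]),f(t[155:225,240:326])]))
m=(np.abs(W[...,2]-77)<4); m[:, :250]=0; m[:,300:]=0; m[:150]=0; m[215:]=0; print(np.nanmedian(W[m],0))
r.hold(.5); st()
```

```text
41.03 [ 644.4 -144.1  113.1] gap 66.0 ff 7.5 wf [-1.  14.9 11. ]
[634.06187932  26.33787681  77.7248543 ]
41.63 [ 644.4 -144.1  113.1] gap 66.1 ff 7.5 wf [-1.7 14.3 10. ]
```

View pics/s5.png

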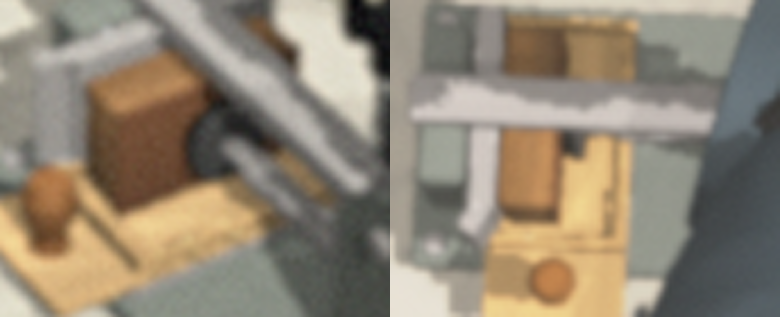

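The top view on the right shows the block flat against the anvil at about (500,175), with the pad on its other face at (572,140) and the tray home. The pull is steady at about 14.5 N, which puts the pad about 4.5 mm in.

Run:
```python
from h import *
print(r.job_done())
```

```text
the job is handed in; nothing more can be done
None
```

The job is handed in (no verdict came back): the block stands on edge in the home tray, flat against the anvil, with the pad about 4.5 mm in by my estimate from the pull force, and in the final hold one finger pulls the trigger at about 14 N without the other closed on the grip.

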